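# Click the lazy Susan round to the salt

### The arm

A 6-joint arm with a two-finger parallel gripper is mounted at the origin on the work surface. World frame = base frame: x ahead of the robot, y to its left, z up, the work surface at z = 0. Lengths are in mm, angles in rad, forces in N, time in s.
With the tool pointing down it reaches from about 400 to 925 mm from the base axis. Payload 12.5 kg.
Tool frame: the origin (TCP) lies at the very end of the fingers, on their centre line; the grasp point (between the pads) lies 19 mm behind it (env.grip_point_offset is the distance from the TCP to the grasp point, in mm); z points along the fingers, y is the direction in which the jaws open and shut (so a half turn about z gives the same grasp; the last joint's range is limited). The gripper opens to 95 mm and grips with 3 to 60 N. Pads are 20 mm wide; open, the fingers measure 119 mm over their backs; the gripper's body (75 mm by 180 mm) begins 59 mm behind the grasp point.
Start: joints at [1.168, 0.491, 1.559, -0, 1.092, -0.106], TCP at [182.771, 597.697, 214.661] pointing down, gripper open.
Joint ranges: [-3.1, 3.1], [-0.84, 2.19], [0.05, 2.79], [-1.13, 4.28], [0.06, 2.93], [-2.69, 2.69]. Speed limits (rad/s): [2.22, 2.22, 2.79, 3.14, 3.14, 3.14].

### API

Orientations are given as [roll, pitch, yaw] about the fixed x, y, z axes, in that order (R = Rz(yaw) Ry(pitch) Rx(roll)).
In Python, from cell import env gives the robot as it stands.
- The arm moves only by the tool drive_tool, never from a script. Its argument "commands" is a list of rows, each an object of numbers: "dx", "dy", "dz": the shift along the world's x, y, z in mm; "yaw": the turn about the world's z in degrees. In form: [{"dx": .., "dy": .., "dz": .., "yaw": ..}, ...]. A call has 1 to 5 rows; each row shifts and turns the commanded pose from where the row before left it; what a row does not reach is not made up. A row lasts 1/12 s, in which the tool goes at most 41.7 mm and 7.16 degrees, less where a joint would pass 70% of its speed; a pose out of reach is approached as far as the arm can. A call with a gripper value outside its range is refused whole. "grip" is the opening, from 0 (shut) to 1 (fully open), set as the call begins (left out, the last holds). The fingers move at their own pace and stop on an object; the grip force is fixed at half the most. Time passes only in rows, so rows that do not move let the fingers close. It gives the time, the measured TCP pose, the force and the opening at its end, in the units of the state.
- env.state(): the state, without advancing time (a new reading comes with each control period).
- env.read_camera(name): name is "side" or "top" or "wrist"; returns the picture (400x640x3 uint8, red, green, blue); there is no depth.
- env.calibration(name): a dict with "intrinsics" (3x3 intrinsics, pixels), "rvec" (rotation vector, rad) and "tvec" (3), from world to camera coordinates, as OpenCV has them. Camera axes: x right, y down, z forward; pixel columns grow to the right and rows downward; lengths in mm; the calibration is good to about 2 mm. A picture is of the moment at which its call begins: read the wrist's pose just before it. calibration takes no time and is no camera call; for the wrist camera it gives the pose at the moment of the call.
- env.job_done(): hands the job in, once; it reports no verdict.
Trained networks look in the newest picture that a camera, given by its name, has taken for a name from the list of things; names that differ only in an ending like _2 or _b are one class to them, and where a whole thing is asked for, a point or a joint stands for the part that bears it (a point fixed in the world has none). Each returns a list of dicts, best first, with "conf" (0 to 1); they miss things now and then, are a little off and sometimes report something else, mostly with a low value. They report only what shows in the picture. A call takes as long as a camera call. They do not tell look-alikes from the thing itself.
- env.trace(query, camera): "pixels" (400x640 bool, what is visible of it) and "pixel" ([column, row] in pixels, amid what is visible of it).
- env.place_of(query, camera): "pixel" ([column, row] in pixels: a listed point, or the origin of a listed thing).
The state is a dict: "t": time; "joints": joint angles; "qvel": joint speeds; "tau": joint torques, N m; "eef_pos": TCP position; "tcp_rot": TCP orientation; "ft_force": force on the tool from outside, world axes, zero at the start; "moment": the same for the moment, N m; "opening": opening from 0.0 (shut) to 1.0 (fully open).
Only numpy, scipy, OpenCV 4.12 (cv2) and the standard library are available. Lean on these libraries where they do the work, as an engineer would, in place of code of your own. Each camera call takes 0.05 s, during which the arm holds its last target.

### The job

With a fingertip on the knurled steel rim, turn the lazy Susan click by click, the shorter way round, until the white salt cellar stands at the brass pointer that sticks out from under the turntable, and leave it settled in that click stop. Do not touch, tip or lift anything that stands on the turntable, and leave the other things on the counter where they are. Finish with the hand clear of everything.

Things in the scene. Friction and masses are not known exactly. Their poses are not given: they have to be found in the camera images.
- turntable: the lazy Susan's fixed base; origin on the counter, on the vertical axis of rotation. Its -x axis points along the pointer: a flat brass tongue 24 mm wide, with a diamond-shaped tip, that shows beyond the tray's rim (reaches 223 mm from the axis, only 9 mm high). The round tray turns on this base.
- tray (a joint): angle of the tray, rad: 0 at the start, growing counter-clockwise seen from above. Six click stops, at 0, +-1.047, +-2.094 and so on. Leaving a stop takes at most 0.35 N m (2.3 N at radius 155 mm); past half-way (0.52) it pulls itself into the next stop when let go, damped so that it does not run on. What stands on the tray turns with it.
- tray_mid (a point): centre of the tray's top, on the axis, 38 mm above the counter. The tray is 340 mm in diameter: a flat knurled (finely ribbed) steel rim from radius 125 to 170 mm, top 36 mm above the counter, upright edge from 16 to 36 mm; inside it a wooden disc, top at 38 mm, with the jars on it. The rim is free of objects: press a fingertip on it and drag it round.
- front_place (a point): fixed point at the pointer's end of the wooden disc, 70 mm from the axis, 38 mm above the counter: the salt cellar's underside centre belongs here at the end
- salt: squat white ceramic salt cellar with a small knobbed lid shape, one piece, 54 mm diameter, 55 mm tall, 0.18 kg. It starts one or two click stops (60 or 120 degrees) to one side or the other of the pointer. Stands loose on the wooden disc, its centre about 70 mm from the axis; origin at the centre of its underside.
- jar_a: glass jar with a ribbed chrome twist cap, 42 mm diameter, 71 mm tall, 0.13 kg. Stands loose on the wooden disc, its centre about 70 mm from the axis; origin at the centre of its underside.
- jar_b: glass jar with a ribbed chrome twist cap, 42 mm diameter, 71 mm tall, 0.13 kg. Stands loose on the wooden disc, its centre about 70 mm from the axis; origin at the centre of its underside.
- jar_c: glass jar with a ribbed chrome twist cap, 42 mm diameter, 71 mm tall, 0.13 kg. Stands loose on the wooden disc, its centre about 70 mm from the axis; origin at the centre of its underside.
- mill: short waisted dark wooden pepper mill, 48 mm diameter, 95 mm tall. Stands loose on the wooden disc, its centre about 70 mm from the axis; origin at the centre of its underside.
- mug: mug, 78 mm diameter, 90 mm tall, on the counter to the left; origin under its centre. Leave alone.
- bowl: white bowl, 120 mm diameter, 50 mm tall, on the counter to the right; origin under its centre. Leave alone.
- oil: green glass oil bottle, 60 mm diameter, 220 mm tall, on the counter to the right; origin under its centre. Leave alone.
- spoon: wooden spoon lying on the counter to the left; origin under its middle. Leave alone.
Mind the look-alikes: they are no part of the job. Leave any blue, green or red look-alike of the salt alone.

How it is judged (in metres and radians):
On the way:
1. the tray is turned away from its first stop by a finger on it (contact force between the fingers and turntable above 0.3 N and (value of joint tray above 0.25 rad or value of joint tray below -0.25 rad)), for 0.05 s.
At the end, for the whole second after the job is handed in: The tray rests in a click stop one or two stops from its first one, reached the shorter way round (60 or 120 degrees either way, within 4 degrees), with the salt cellar upright and at rest on it within 15 mm of the place at the pointer ((value of joint tray between -2.1644 and -2.0244 rad or value of joint tray between -1.1172 and -0.977198 rad or value of joint tray between 0.977198 and 1.1172 rad or value of joint tray between 2.0244 and 2.1644 rad) and horizontal distance between salt and front_place below 0.015 m and velocity of joint tray between -0.05 and 0.05 rad/s and angle between salt's own z axis and vertical below 0.1 rad and linear speed of salt below 0.02 m/s); the robot touches nothing.
It fails at once if the robot touches a jar, the salt cellar or the pepper mill (contact force between any of the fingers, the arm and salt above 0.5 N or contact force between any of the fingers, the arm and jar_a above 0.5 N or contact force between any of the fingers, the arm and jar_b above 0.5 N or contact force between any of the fingers, the arm and jar_c above 0.5 N or contact force between any of the fingers, the arm and mill above 0.5 N).
It fails at once if something on the turntable is lifted (15 mm) or tipped (height (world z) of any of salt, jar_a, jar_b, jar_c, mill above 0.053 m or angle between any of salt, jar_a, jar_b, jar_c, mill's own z axis and vertical above 0.3 rad).
It fails at once if something on the turntable is shifted inwards or outwards by more than about 15 mm (horizontal distance between any of salt, jar_a, jar_b, jar_c, mill and tray_mid above 0.086 m or horizontal distance between any of salt, jar_a, jar_b, jar_c, mill and tray_mid below 0.054 m).
It fails at once if the mug, bowl, oil bottle or spoon on the counter is moved more than 20 mm or lifted (distance of any of mug, bowl, oil, spoon from where it was at the start of the episode above 0.02 m).
It also fails if it takes over 58 s, if anything falls off the work surface, if the arm or the gripper's body presses on something with over 40 N, if the wrist force passes 120 N, or if a joint passes its speed limit or range.

## Working session

There is one attempt and no reset: what is moved stays moved. The work goes in short steps, Python scripts to look and compute and a tool call to move; the robot and the scene stay as the last step left them, time stands still between calls to the robot, and variables do not carry over. Pictures are saved under pics/ and viewed, and the job is handed in when it is done.

Besides the shell and the picture viewer there is one more tool, called after ">>>" as name(argument=value, ...) on one line, values as JSON. drive_tool: Moves the arm, as the interface text tells. Its arguments: {"type":"object","properties":{"commands":{"type":"array"},"grip":{"type":"number"}},"required":["commands"]}

```bash
mkdir -p pics; cat > h.py <<'E'
import numpy as np, cv2
from cell import env
def cal(n):
    c=env.calibration(n); return np.array(c["intrinsics"],float),cv2.Rodrigues(np.array(c["rvec"],float))[0],np.array(c["tvec"],float).reshape(3)
def back(px,z,n):
    K,R,t=cal(n); d=R.T@np.linalg.inv(K)@np.array([px[0],px[1],1.]); o=-R.T@t
    return o+d*(z-o[2])/d[2]
def proj(P,n):
    c=env.calibration(n); return cv2.projectPoints(np.array(P,float).reshape(-1,1,3),np.array(c["rvec"],float),np.array(c["tvec"],float),np.array(c["intrinsics"],float),None)[0].reshape(-1,2)
def shot(n,f):
    im=env.read_camera(n); cv2.imwrite("pics/"+f,im[:,:,::-1]); return im
E
python3 - <<'E'
from h import *
print(env.state())
for n in("top","side","wrist"): shot(n,n+"0.png")
print("side",-cal("side")[1].T@cal("side")[2])
for q,z in(("tray_mid",38),("turntable",0),("salt",38),("front_place",38),("jar_a",38),("mill",38),("mug",0),("bowl",0),("oil",0),("spoon",0)):
    for n in ("top",):
        if n=="top" and q=="tray_mid": pass
env.read_camera("top")
for q,z in(("tray_mid",38),("salt",38),("front_place",38),("jar_a",38),("mill",38),("mug",0),("bowl",0),("oil",0),("spoon",0)):
    for d in env.place_of(q,"top")[:5]: print(q,d["conf"],np.round(d["pixel"]),np.round(back(d["pixel"],z,"top")))
E
```

```text
{'t': 0.0, 'joints': array([ 1.16842712e+00,  4.91571305e-01,  1.55945203e+00, -1.14686541e-05,
        1.09168962e+00, -1.05607649e-01]), 'qvel': array([ 2.22488743e-03, -9.81534098e-04,  5.90446313e-05,  1.49335480e-03,
        6.24128351e-04,  3.08034432e-04]), 'tau': array([-3.12258657e-03, -6.12618899e+01, -2.58189815e+01,  6.91917655e-02,
        4.81384818e-02, -1.01985456e-04]), 'eef_pos': array([182.65550346, 597.460263  , 214.05356214]), 'tcp_rot': array([-3.14047752e+00, -1.07977612e-04,  2.84483633e+00]), 'ft_force': array([-0.09530279,  0.76896528, -0.28265469]), 'moment': array([-0.00202167,  0.02925795,  0.0056259 ]), 'opening': 0.9996380470501199}
side [346.13425158 664.74386711 688.60911621]
tray_mid 0.87 [328. 178.] [615.  -8.  38.]
salt 0.74 [222. 154.] [684. 279.  38.]
salt 0.69 [310. 195.] [568.  42.  38.]
salt 0.65 [424. 292.] [ 310. -258.   38.]
salt 0.64 [333. 207.] [536. -22.  38.]
salt 0.57 [437. 171.] [ 628. -299.   38.]
front_place 0.72 [335. 206.] [538. -26.  38.]
jar_a 0.65 [304. 169.] [637.  55.  38.]
jar_a 0.49 [335. 206.] [539. -25.  38.]
jar_a 0.48 [353. 185.] [594. -75.  38.]
jar_a 0.43 [310. 197.] [564.  41.  38.]
mill 0.52 [349. 164.] [651. -64.  38.]
mug 0.59 [180. 192.] [583. 406.   0.]
bowl 0.91 [462. 235.] [ 458. -372.    0.]
oil 0.86 [477. 190.] [ 581. -417.    0.]
spoon 0.97 [193. 261.] [393. 366.   0.]
```

```bash
python3 - <<'E'
from h import *
a=cv2.imread("pics/top0.png")
cv2.imwrite("pics/top0c.png",cv2.resize(a[110:270,220:440],None,fx=3.6,fy=3.6,interpolation=cv2.INTER_CUBIC)); print(a.shape)
E
```

```text
(400, 640, 3)
```

View pics/top0.png

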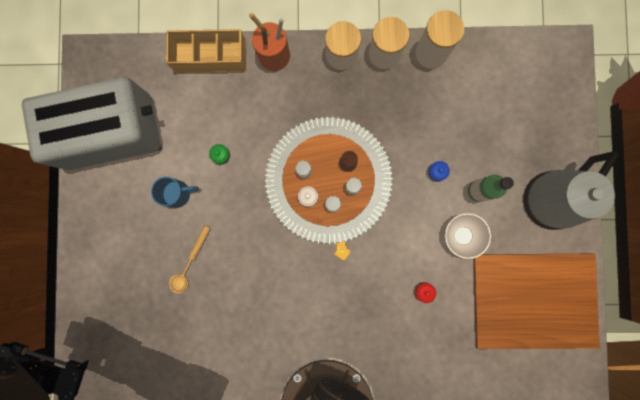

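View pics/side0.png

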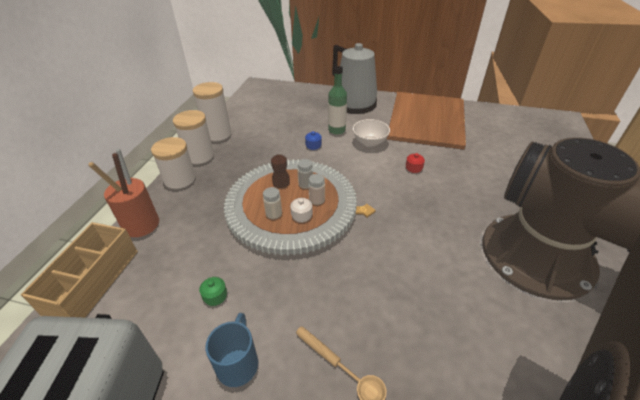

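```bash
ls pics
```

```text
side0.png
top0.png
top0c.png
wrist0.png
```

Candidates for the salt in the top view are the white lidded pot on the tray at (308,197), and three look-alikes on the counter: green (219,154), blue (438,171) and red (426,293). The jars on the tray are at (303,170), (333,204) and (353,186), and the mill is at (348,161). By the description I choose the white one at (308,197), and I'll check it in a close crop.

View pics/top0c.png

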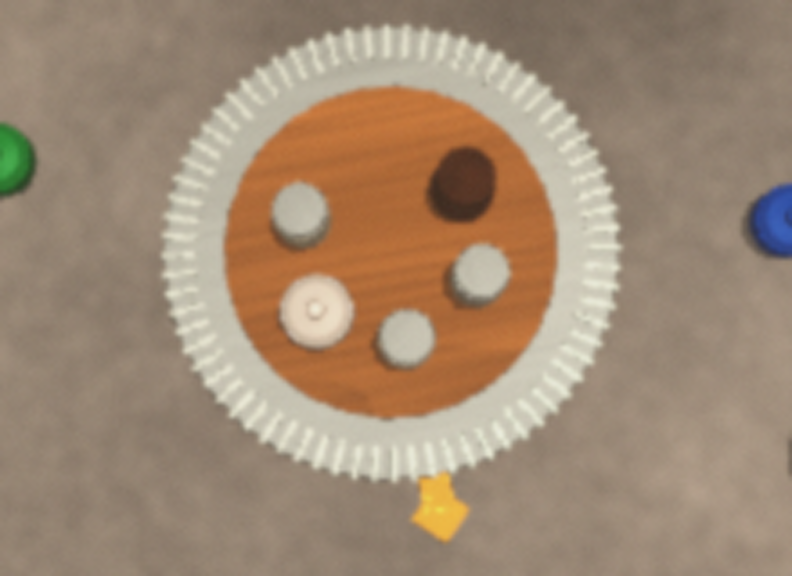

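```bash
python3 - <<'E'
from h import *
a=cv2.imread("pics/top0.png"); hsv=cv2.cvtColor(a,cv2.COLOR_BGR2HSV)
# pointer
m=cv2.inRange(hsv,(12,120,120),(35,255,255)); m[:236]=0;m[266:]=0;m[:,:320]=0;m[:,365:]=0
ys,xs=np.nonzero(m); print("ptr",xs.mean(),ys.mean(),ys.max(),len(xs)); p=back((xs.mean(),ys.mean()),8,"top"); print(p, back((xs[ys==ys.max()].mean(),ys.max()),9,"top"))
env.read_camera("top"); env.read_camera("side")
for n in("top","side"):
  for q,z in(("tray_mid",38),("turntable",0),("front_place",38)):
    d=env.place_of(q,n)
    if d: print(n,q,d[0]["conf"],back(d[0]["pixel"],z,n))
  for d in env.place_of("salt",n): print(n,d["conf"],d["pixel"],back(d["pixel"],38,n))
d=env.trace("tray","top")
if d:
  mm=d[0]["pixels"].astype(np.uint8); c=max(cv2.findContours(mm,0,1)[0],key=cv2.contourArea).reshape(-1,2)
  W=np.array([back(x,36,"top") for x in c])[:,:2]; print("circ",cv2.minEnclosingCircle(W.astype(np.float32)),cv2.fitEllipse(W.astype(np.float32)))
E
```

```text
ptr 341.6062176165803 250.73056994818654 260 193
[417.37175531 -43.03185954   8.        ] [392.27932015 -47.85019661   9.        ]
top tray_mid 0.91 [616.42747479  -9.96087608  38.        ]
top turntable 0.71 [606.12423934  -3.19539208   0.        ]
top front_place 0.65 [ 465.60116028 -353.13453741   38.        ]
top 0.9 [310.3, 196.9] [563.07915194  39.94890217  38.        ]
top 0.86 [438.8, 172.2] [ 625.57904441 -304.23338963   38.        ]
top 0.75 [220.8, 154.3] [681.4422027  281.77654394  38.        ]
top 0.57 [423.2, 290.7] [ 311.94338568 -255.93170873   38.        ]
side tray_mid 0.8 [605.87258146  -8.38693089  38.        ]
side turntable 0.59 [611.41101381   2.27440872   0.        ]
side front_place 0.64 [540.16893638 -23.29229126  38.        ]
side 0.96 [300.6, 212.6] [567.12436441  34.8657964   38.        ]
side 0.94 [214.6, 295.4] [667.56563958 306.53474039  38.        ]
side 0.71 [313.2, 148.5] [ 610.14225959 -242.02454584   38.        ]
circ ((609.4972534179688, -8.117009162902832), 170.9635009765625) ((609.6038208007812, -8.040574073791504), (336.0268859863281, 337.19708251953125), 157.58352661132812)
```

The crop confirms a white ceramic pot with a small knob. The tray axis is at about (609.5, -8) and the pointer lies at about 190°. The salt is at about 135°, so it needs one click counter-clockwise (+60°). The plan is shut fingers on the near rim at r = 150, dragged from 150° to about 212°, with yaw following the arc.

>>> drive_tool(commands=[{"dx":15,"dy":-26.5,"dz":0,"yaw":-0.65},{"dx":15,"dy":-26.5,"dz":0,"yaw":-0.65},{"dx":15,"dy":-26.5,"dz":0,"yaw":-0.65},{"dx":15,"dy":-26.5,"dz":0,"yaw":-0.65},{"dx":15,"dy":-26.5,"dz":0,"yaw":-0.65}], grip=0)

```text
t: 1.62
eef_pos: [258.2, 464.0, 214.7]
tcp_rot: [3.141, 0.0, 2.788]
ft_force: [0.0, 0.5, 0.8]
opening: 0.703
```

>>> drive_tool(commands=[{"dx":15,"dy":-26.5,"dz":0,"yaw":-0.65},{"dx":15,"dy":-26.5,"dz":0,"yaw":-0.65},{"dx":15,"dy":-26.5,"dz":0,"yaw":-0.65},{"dx":15,"dy":-26.5,"dz":0,"yaw":-0.65},{"dx":15,"dy":-26.5,"dz":0,"yaw":-0.65}])

```text
t: 2.03
eef_pos: [333.3, 331.4, 214.9]
tcp_rot: [3.141, 0.0, 2.731]
ft_force: [0.2, 0.3, 0.5]
opening: 0.359
```

>>> drive_tool(commands=[{"dx":15,"dy":-26.5,"dz":0,"yaw":-0.65},{"dx":15,"dy":-26.5,"dz":0,"yaw":-0.65},{"dx":15,"dy":-26.5,"dz":0,"yaw":-0.65},{"dx":15,"dy":-26.5,"dz":0,"yaw":-0.65},{"dx":15,"dy":-26.5,"dz":0,"yaw":-0.65}])

```text
t: 2.45
eef_pos: [408.3, 198.8, 214.9]
tcp_rot: [3.141, 0.0, 2.674]
ft_force: [0.5, -0.2, -0.8]
opening: 0.028
```

>>> drive_tool(commands=[{"dx":15,"dy":-26.5,"dz":0,"yaw":-0.65},{"dx":15,"dy":-26.5,"dz":0,"yaw":-0.65},{"dx":15,"dy":-26.5,"dz":0,"yaw":-0.65},{"dx":15,"dy":-26.5,"dz":0,"yaw":-0.65},{"dx":0,"dy":0,"dz":0,"yaw":0}])

```text
t: 2.87
eef_pos: [470.0, 90.8, 214.7]
tcp_rot: [3.141, 0.001, 2.626]
ft_force: [-0.9, 0.7, -0.7]
opening: 0.005
```

>>> drive_tool(commands=[{"dx":5,"dy":-12,"dz":-20,"yaw":0},{"dx":5,"dy":-12,"dz":-35,"yaw":0},{"dx":0,"dy":0,"dz":-35,"yaw":0},{"dx":0,"dy":0,"dz":-35,"yaw":0},{"dx":0,"dy":0,"dz":-30,"yaw":0}])

```text
t: 3.28
eef_pos: [477.3, 70.2, 58.0]
tcp_rot: [3.142, -0.0, 2.629]
ft_force: [-0.1, 0.2, -0.8]
opening: 0.006
```

```bash
python3 - <<'E'
from h import *
s=env.state(); print(s["eef_pos"],s["ft_force"])
a=shot("side","s1.png"); b=shot("top","t1.png")
cv2.imwrite("pics/m1.png",np.vstack([cv2.resize(a[140:270,200:400],(600,390)),])[:,:,::-1])
E
```

```text
[477.34547375  70.19492136  57.99701254] [-0.14010654  0.16699429 -0.78984969]
```

View pics/m1.png

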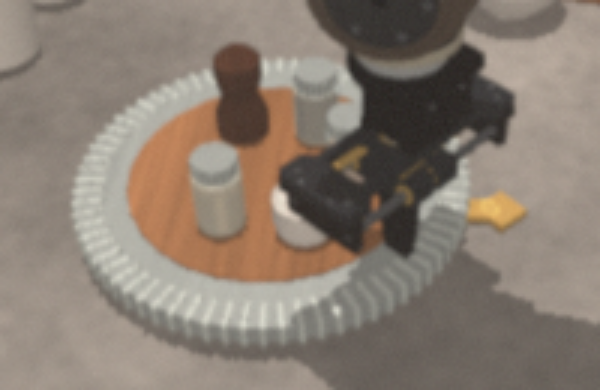

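The hand is over the rim at r ≈ 153 mm, with its long side tangential and clear of the salt. Going down to touch.

>>> drive_tool(commands=[{"dx":0,"dy":0,"dz":-12,"yaw":0},{"dx":0,"dy":0,"dz":-6,"yaw":0},{"dx":0,"dy":0,"dz":-3,"yaw":0},{"dx":0,"dy":0,"dz":-1,"yaw":0},{"dx":0,"dy":0,"dz":0,"yaw":0}])

```text
t: 3.8
eef_pos: [478.1, 70.3, 38.5]
tcp_rot: [3.141, 0.001, 2.629]
ft_force: [0.4, 0.4, 1.1]
opening: 0.003
```

>>> drive_tool(commands=[{"dx":0,"dy":0,"dz":-1,"yaw":0},{"dx":0,"dy":0,"dz":0,"yaw":0}])

```text
t: 3.97
eef_pos: [478.0, 70.2, 37.2]
tcp_rot: [3.141, 0.001, 2.629]
ft_force: [0.6, -0.7, 0.7]
opening: 0.002
```

>>> drive_tool(commands=[{"dx":0,"dy":0,"dz":-1,"yaw":0},{"dx":0,"dy":0,"dz":0,"yaw":0}])

```text
t: 4.13
eef_pos: [478.1, 70.3, 36.3]
tcp_rot: [3.141, 0.001, 2.629]
ft_force: [-0.1, 2.0, 6.4]
opening: 0.007
```

>>> drive_tool(commands=[{"dx":0,"dy":0,"dz":-0.7,"yaw":0},{"dx":0,"dy":0,"dz":0,"yaw":0}])

```text
t: 4.3
eef_pos: [478.2, 70.4, 36.2]
tcp_rot: [3.141, 0.001, 2.629]
ft_force: [-3.7, 1.8, 18.8]
opening: 0.007
```

```bash
python3 - <<'E'
import numpy as np
C=np.array([609.5,-8]);r=152.5
th=np.radians(149.2+3*np.arange(22)); P=C+r*np.c_[np.cos(th),np.sin(th)]
print(np.round(np.diff(P,axis=0),1).tolist())
E
```

```text
[[-3.9, -7.0], [-3.5, -7.2], [-3.2, -7.3], [-2.8, -7.5], [-2.4, -7.6], [-2.0, -7.7], [-1.6, -7.8], [-1.2, -7.9], [-0.7, -7.9], [-0.3, -8.0], [0.1, -8.0], [0.5, -8.0], [0.9, -7.9], [1.3, -7.9], [1.8, -7.8], [2.2, -7.7], [2.6, -7.6], [3.0, -7.4], [3.3, -7.3], [3.7, -7.1], [4.1, -6.9]]
```

>>> drive_tool(commands=[{"dx":-3.9,"dy":-7.0,"dz":0,"yaw":3},{"dx":-3.5,"dy":-7.2,"dz":0,"yaw":3},{"dx":-3.2,"dy":-7.3,"dz":0,"yaw":3}])

```text
t: 4.55
eef_pos: [467.3, 48.8, 36.2]
tcp_rot: [3.141, 0.001, 2.789]
ft_force: [-2.0, 3.9, 19.3]
opening: 0.003
```

```bash
python3 - <<'E'
from h import *
print(env.state()["ft_force"])
a=shot("side","s2.png"); 
cv2.imwrite("pics/m2.png",cv2.resize(a[140:270,200:400],(600,390))[:,:,::-1])
for d in env.place_of("salt","side")[:3]: print(d["conf"],d["pixel"],back(d["pixel"],38,"side"))
E
```

```text
[-1.9985777   3.90480881 19.30441468]
0.77 [214.3, 293.5] [670.19116676 302.57034784  38.        ]
0.66 [303.3, 209.3] [563.93061196  21.84486498  38.        ]
0.65 [412.9, 167.1] [ 308.93421948 -219.66142557   38.        ]
```

View pics/m2.png

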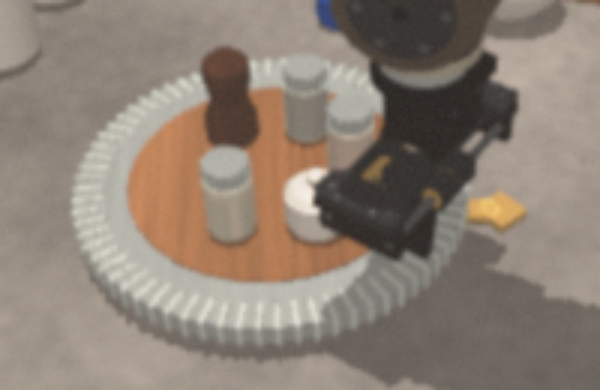

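The tray turns with the finger: the salt has moved from y≈35 to 22, about 10°. Continuing.

>>> drive_tool(commands=[{"dx":-2.8,"dy":-7.5,"dz":0,"yaw":3},{"dx":-2.4,"dy":-7.6,"dz":0,"yaw":3},{"dx":-2.0,"dy":-7.7,"dz":0,"yaw":3},{"dx":-1.6,"dy":-7.8,"dz":0,"yaw":3}])

```text
t: 4.98
eef_pos: [458.4, 18.0, 36.2]
tcp_rot: [3.141, 0.001, 2.998]
ft_force: [-3.1, 2.6, 20.9]
opening: 0.008
```

>>> drive_tool(commands=[{"dx":-1.2,"dy":-7.9,"dz":0,"yaw":3},{"dx":-0.7,"dy":-7.9,"dz":0,"yaw":3},{"dx":-0.3,"dy":-8.0,"dz":0,"yaw":3},{"dx":0.1,"dy":-8.0,"dz":0,"yaw":3}])

```text
t: 5.32
eef_pos: [456.1, -14.0, 36.2]
tcp_rot: [-3.142, 0.001, -3.075]
ft_force: [-3.8, -0.0, 21.5]
opening: 0.003
```

```bash
python3 - <<'E'
from h import *
a=shot("side","s3.png"); 
cv2.imwrite("pics/m3.png",cv2.resize(a[140:270,200:400],(600,390))[:,:,::-1])
for q in("salt","mill"):
  for d in env.place_of(q,"side")[:3]:
    p=back(d["pixel"],38,"side");print(q,d["conf"],d["pixel"],p,np.degrees(np.arctan2(p[1]+8,p[0]-609.5))%360)
E
```

```text
salt 0.92 [216.3, 295.1] [664.52878623 305.05364292  38.        ] 80.03035901656663
salt 0.82 [413.0, 167.9] [ 308.38722066 -215.9509004    38.        ] 214.6292695428009
salt 0.73 [313.7, 149.3] [ 607.54594576 -238.28839007   38.        ] 269.51384273388953
mill 0.87 [266.3, 187.7] [684.29868612 -34.85924166  38.        ] 340.2474424966054
```

View pics/m3.png

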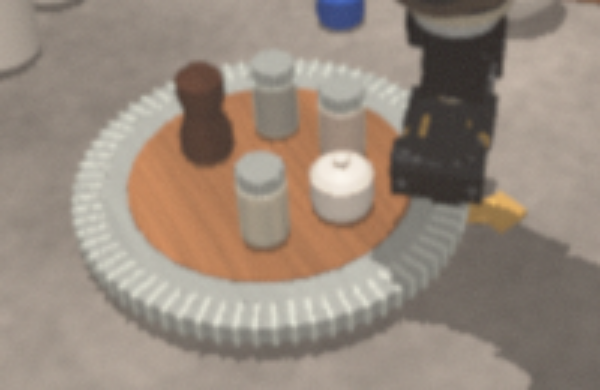

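About 33° has been turned, which is past half-way, and all the jars are upright. Dragging the rest.

>>> drive_tool(commands=[{"dx":0.5,"dy":-8.0,"dz":0,"yaw":3},{"dx":0.9,"dy":-7.9,"dz":0,"yaw":3},{"dx":1.3,"dy":-7.9,"dz":0,"yaw":3},{"dx":1.8,"dy":-7.8,"dz":0,"yaw":3},{"dx":2.2,"dy":-7.7,"dz":0,"yaw":3}])

```text
t: 5.88
eef_pos: [462.7, -53.6, 36.2]
tcp_rot: [-3.141, 0.0, -2.813]
ft_force: [-6.3, -2.7, 21.2]
opening: 0.009
```

>>> drive_tool(commands=[{"dx":2.6,"dy":-7.6,"dz":0,"yaw":3},{"dx":3.0,"dy":-7.4,"dz":0,"yaw":3},{"dx":3.3,"dy":-7.3,"dz":0,"yaw":3},{"dx":3.7,"dy":-7.1,"dz":0,"yaw":3},{"dx":0,"dy":0,"dz":0,"yaw":0}])

```text
t: 6.3
eef_pos: [475.9, -83.8, 36.2]
tcp_rot: [-3.141, 0.0, -2.604]
ft_force: [-6.2, -3.1, 22.9]
opening: 0.004
```

>>> drive_tool(commands=[{"dx":0,"dy":0,"dz":2,"yaw":0},{"dx":0,"dy":0,"dz":10,"yaw":0},{"dx":0,"dy":0,"dz":30,"yaw":0},{"dx":0,"dy":0,"dz":40,"yaw":0},{"dx":0,"dy":0,"dz":40,"yaw":0}])

```text
t: 6.72
eef_pos: [474.9, -82.1, 158.6]
tcp_rot: [3.14, -0.001, -2.607]
ft_force: [1.0, -0.5, 0.5]
opening: 0.006
```

>>> drive_tool(commands=[{"dx":-15,"dy":-30,"dz":20,"yaw":0},{"dx":-15,"dy":-35,"dz":0,"yaw":0},{"dx":-5,"dy":-35,"dz":0,"yaw":0},{"dx":-5,"dy":-35,"dz":0,"yaw":0},{"dx":0,"dy":0,"dz":0,"yaw":0}])

```text
t: 7.13
eef_pos: [437.1, -218.9, 177.9]
tcp_rot: [-3.136, -0.005, -2.619]
ft_force: [-0.8, 1.2, 0.3]
opening: 0.003
```

```bash
python3 - <<'E'
from h import *
a=shot("side","s4.png"); b=shot("top","t4.png")
cv2.imwrite("pics/m4.png",np.hstack([cv2.resize(a[140:270,200:400],(400,260)),cv2.resize(b[110:270,220:440],(400,291))[:260]])[:,:,::-1])
for n in("side","top"):
 for q in("salt","mill"):
  for d in env.place_of(q,n)[:5]:
    p=back(d["pixel"],38,n);
    if np.hypot(p[0]-609.5,p[1]+8)<130: print(n,q,d["conf"],d["pixel"],p,np.degrees(np.arctan2(p[1]+8,p[0]-609.5))%360)
E
```

```text
side mill 0.84 [262.0, 196.6] [682.58355315   1.5894232   38.        ] 7.475177617061485
top salt 0.73 [333.2, 205.7] [538.80534686 -21.20446589  38.        ] 190.5798910273736
top mill 0.68 [324.2, 152.2] [683.49047146   1.476736    38.        ] 7.298733778635023
```

View pics/m4.png

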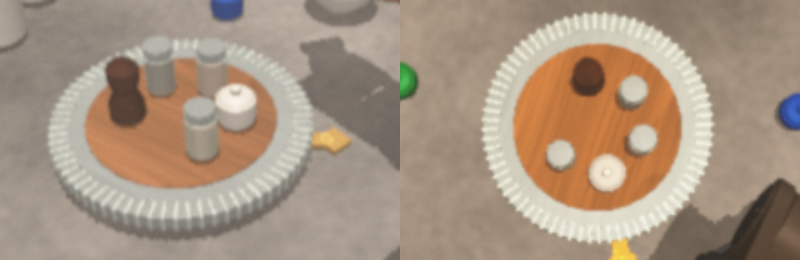

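The salt now stands at the pointer at 190.6° (pointer about 190.4°), and the hand is lifted clear. I'll let it rest for a moment, check again and hand in.

>>> drive_tool(commands=[{"dx":0},{"dx":0},{"dx":0},{"dx":0},{"dx":0}])

```text
invalid input
```

>>> drive_tool(commands=[{"dx":0},{"dx":0},{"dx":0},{"dx":0},{"dx":0}])

```text
invalid input
```

```bash
python3 - <<'E'
from h import *
b=shot("top","t5.png")
for q in("salt","mill"):
  for d in env.place_of(q,"top")[:5]:
    p=back(d["pixel"],38,"top")
    if np.hypot(p[0]-609.5,p[1]+8)<130: print(q,d["conf"],p,np.degrees(np.arctan2(p[1]+8,p[0]-609.5))%360)
a=cv2.imread("pics/t4.png"); df=cv2.absdiff(a,b[:,:,::-1].copy()); print("tray diff",df[115:245,262:394].mean(),df[115:245,262:394].max())
print(env.state()["ft_force"],env.state()["t"]); env.job_done()
E
```

```text
salt 0.52 [539.30044906 -25.22320507  38.        ] 193.78502100728966
mill 0.87 [6.83476276e+02 3.98519078e-01 3.80000000e+01] 6.4770513912302325
mill 0.46 [576.98738334 -66.07401561  38.        ] 240.75780756534354
tray diff 1.0277777777777777 35
[ 0.34530211 -0.75818116 -0.56622274] 7.5833
the job is handed in; nothing more can be done
```

I turned the lazy Susan one click counter-clockwise (+60°, the shorter way) and handed the job in. I pressed the shut fingertips on the near rim with about 20 N, dragged them round the arc, then lifted the hand away to (437, -219, 178).

- **Position:** in the last two top pictures the salt was at 190.6° and then 193.8°, against a pointer at about 190.4°. That puts it about 2 to 5 mm from where I work out the place at the pointer to be. The 3° difference looks like detection noise, because the mill moved only 0.8° the other way and the tray area hardly changed between the pictures (mean difference 1 grey level).
- **Objects on the tray:** in the pictures before the last one everything was upright and in place. I did not view the last picture itself. I did not measure the mug, bowl, oil bottle or spoon again; the hand's path stayed clear of them.
- **Hand:** the force reading was down to noise (under 1 N), so the hand was touching nothing.
- **Not done as planned:** my two extra waiting moves were refused as invalid input. The tray had therefore had only about 1.2 s since the finger lifted when I handed in, not the 2 s I wanted.

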